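# Load a glass pattern plate under the sprung clips of a tracing stage

## Task

Take the glass pattern plate with the blue grip, lay it on the white light stage and slide it, rim first, under the two sprung clips so that both ride up over the rim and snap down on the glass, then press it home against the brass stop with a light push of about 10 N and let go. Glass is fragile: neither ram it against the stop nor slam it down, and leave the other plates, the clay figure and the spoon where they are.

Things in the scene. Friction and masses are not known exactly. Their poses are not given: they have to be found in the camera images.
- blue_plate: the glass pattern plate to load: 110 (x) by 70 (y) mm, 5 mm thick, blue dots, about 130 g. Origin: centre of its underside; x points to its front edge, z up. Its front 10 mm is an aluminium rim over the full width, 9 mm thick (4 mm above the glass). Near the rear a blue grip block, 26 (x) by 16 (y) mm, stands on it, centre 40 mm behind the origin, top 39 mm above the underside
- blue_plate_grip (a point): centre of the blue grip block, 27 mm above the plate's underside (22 mm above the glass); axes as the plate
- blue_plate_front (a point): middle of the lower front edge of the blue plate, 55 mm ahead of its origin at underside height
- red_plate: glass pattern plate like the blue one, but with a red grip and red dots; leave it lying. Origin and axes as for the blue plate
- yellow_plate: glass pattern plate like the blue one, but with a yellow grip and yellow dots; leave it lying. Origin and axes as for the blue plate
- stage: fixed white tracing light stage, 255 (x) by 160 (y) by 30 mm high. Origin on its bottom; x is the direction in which a plate is slid in, from the open rear end. Its flat top, 30 mm above the origin, runs from x = -130 to 125 mm
- slot_mouth (a point): point on the stage top straight above its origin, where the slot begins; axes as the stage. Two aluminium guide rails 8 mm high run ahead from here for 75 mm, inner faces 36.5 mm either side of the centre line (1.5 mm play each side of a plate); behind it they flare outwards, to 46 mm from the centre line 30 mm back
- clip_left_foot (a point): underside of the rounded foot of the sprung steel clip (12 mm wide, red dab) on the stage's +y side; empty, it is 62 mm ahead of the stage origin, 22 mm to the side, 3 mm above the stage top. The clip is hinged 50 mm farther ahead, 18 mm above the top. From the foot a lip slopes up at 30 degrees, 20 mm towards the rear end. Clip at most 21 mm, hinge post 26 mm above the top
- clip_right_foot (a point): the same on the clip at the -y side. A rim pushed level against both lips lifts both clips (about 5 to 15 N of push in all); once the rim is past the feet they snap down on the glass behind it, 1 to 2 N each, 4 to 16 mm before the plate meets the stop
- stop_nominal (a point): point on the stage's centre line and top, 85 mm ahead of its origin: the middle of the range of the brass stop bar (62 mm wide, 12 mm thick, 10 mm high) that stands across the far end. The bar is set by hand and locked: its near face is up to 6 mm nearer or farther than this point and is not measured, so the plate's front must feel for it. It does not give way
- clip_left (a joint): angle of the clip on the stage's +y side (rad): 0 empty, about 0.12 while its foot rides on the rim of a plate, about 0.04 when it has snapped down on the glass behind the rim
- clip_right (a joint): the same for the clip on the -y side
- mat: cork mat 170 by 340 by 4 mm on which the three plates lie; origin centre of its underside
- clay_bell: unfired clay bell figure 156 mm high on a board; leave alone
- spoon: wooden spoon; leave alone

How it is judged:
On the way, in this order (a step that is already met when the one before it is completed fails the run):
1. the blue plate's rim lifts both clips (value of joint each of clip_left, clip_right above 0.1 rad), for 0.05 s.
2. both clips snapped down on the glass and the plate pressed against the stop with at least 5 N (value of joint clip_left between 0.02 and 0.09 rad and value of joint clip_right between 0.02 and 0.09 rad and contact force between blue_plate and stop_c0 above 5 N), for 0.2 s.
At the end, for the whole second after the job is handed in: The blue plate lies flat (0.03 rad) on the stage, straight with it (0.06 rad), its front edge within 2.5 mm of the face of the brass stop bar and centred on it within 4 mm; both clips are down on the glass behind the rim (0.02 to 0.09 rad); the plate is still (x of stop_c0 in the frame of blue_plate_front below 0.0085 m and y of stop_c0 in the frame of blue_plate_front between -0.004 and 0.004 m and angle between the x axis of blue_plate and the x axis of stage, either way round below 0.06 rad and angle between blue_plate's own z axis and vertical below 0.03 rad and value of joint clip_left between 0.02 and 0.09 rad and value of joint clip_right between 0.02 and 0.09 rad and linear speed of blue_plate below 0.01 m/s); the robot touches nothing.
It fails at once if the blue plate pressed against the stop with more than 20 N (contact force between blue_plate and stop_c0 above 20 N).
It fails at once if the blue plate pressed against the stage and its clips with more than 70 N (contact force between blue_plate and stage above 70 N).
It fails at once if the blue plate knocked into the mat with more than 70 N (contact force between blue_plate and mat above 70 N).
It fails at once if another plate moved more than 15 mm (distance of any of red_plate, yellow_plate from where it was at the start of the episode above 0.015 m).
It fails at once if the clay figure or the spoon moved more than 30 mm (distance of any of clay_bell, spoon from where it was at the start of the episode above 0.03 m).
It also fails if it takes over 72 s, if anything falls off the work surface, if the arm or the gripper's body presses on something with over 40 N, if the wrist force passes 120 N, or if a joint passes its speed limit or range.

## Robot

A 7-joint arm with a two-finger parallel gripper is mounted at the origin on the work surface. World frame = base frame: x ahead of the robot, y to its left, z up, the work surface at z = 0. Lengths are in m, angles in rad, forces in N, time in s.
With the tool pointing down it reaches from about 0.4 to 0.875 m from the base axis. Payload 19.3 kg.
Tool frame: the origin (TCP) lies at the very end of the fingers, on their centre line; the grasp point (between the pads) lies 19 mm behind it; z points along the fingers, y is the line along which they close (so a half turn about z gives the same grasp; the last joint's range is limited). The gripper opens to 85 mm and grips with 20 to 120 N. Pads are 22 mm wide; open, the fingers measure 114 mm over their backs; the gripper's body (76 mm by 85 mm) begins 54 mm behind the grasp point. The pads swing forward as they close: fully open they stand 13 mm farther back than shut.
Start: joints at [1.054, 0.521, -0.036, 1.599, 0.021, 1.021, -0.113], TCP at [0.27, -0.564, 0.231] pointing down, gripper open.
Joint ranges: [-2.91, 2.91], [-0.3, 2.13], [-1.5, 1.42], [0.17, 2.43], [-1.26, 4.41], [0.16, 1.93], [-2.52, 2.52]. Speed limits (rad/s): [1.89, 1.89, 2.39, 2.39, 3.01, 3.01, 3.01].

## Interface

Orientations are given as [roll, pitch, yaw] about the fixed x, y, z axes, in that order (R = Rz(yaw) Ry(pitch) Rx(roll)).
In Python, from workcell import bot gives the robot as it stands.
- The arm moves only by the tool jog_arm, never from a script. Its argument "motion" is a list of rows, each a list of 5 numbers: the shift along the tool's x, y, z scaled (see below), then the turn about the tool's z scaled (see below), then the opening, from 0 (shut) to 1 (fully open). A call has 1 to 12 rows; each row shifts and turns the commanded pose from where the row before left it, along the tool's axes as they then stand; what a row does not reach is not made up. The controller multiplies each number of a shift by 30 mm and each number of a turn by 0.08 rad. A row lasts 1/10 s, in which the tool goes at most 50 mm and 8.59 degrees, less where a joint would pass 70% of its speed; a pose out of reach is approached as far as the arm can. A call with a number of a shift or a turn outside -1 to 1 is refused whole. A call with a gripper value outside its range is refused whole. The fingers move at their own pace and stop on an object; "newtons" is the grip in N (left out, the last holds). Time passes only in rows, so rows that do not move let the fingers close. It gives the time, the measured TCP pose, the force, the opening and the grip force at its end, in the units of the state.
- bot.observe(): the state, without advancing time (a new reading comes with each control period).
- bot.grab_frame(name): name is "scene" or "top" or "wrist"; returns a dict with "pixels" (480x640x3 uint8, red, green, blue), "fovy" (degrees; the focal length in pixels is half the picture's height over the tangent of half this angle, whatever the lens; pixels are square), "cx", "cy" (the principal point, pixels), "k1" (the pictures are not rectified: a ray, as slopes to the right and down, at radius r is drawn at 1 + k1 r^2 times it, then the intrinsics apply), "rvec" (rotation vector, rad) and "tvec" (3), from world to camera coordinates, as OpenCV has them; the wrist camera has in their place "mount" (4x4, takes a point from camera to tool coordinates, whose origin is the TCP and whose axes are the flange's). Camera axes: x right, y down, z forward; pixel columns grow to the right and rows downward; lengths in m; the calibration is good to about 2 mm. A picture is of the moment at which its call begins: read the wrist's pose just before it. There is no depth.
- bot.job_done(): hands the job in; it is judged then, once.
The state is a dict: "clock": time; "qpos": joint angles; "qd": joint speeds; "joint_efforts": joint torques, N m; "position": TCP position; "tool_rot": TCP orientation; "force": force on the tool from outside, world axes, zero at the start; "moment": the same for the moment, N m; "grip_width": finger opening in m; "finger_force": force on a finger pad.
Only numpy, scipy, OpenCV 4.12 (cv2) and the standard library are available. Lean on these libraries where they do the work, as an engineer would, in place of code of your own. Each camera call takes 0.05 s, during which the arm holds its last target. There are 200 camera calls.

## Working session

There is one attempt and no reset: what is moved stays moved. The work goes in short steps, Python scripts to look and compute and a tool call to move; the robot and the scene stay as the last step left them, time stands still between calls to the robot, and variables do not carry over. Pictures are saved under pics/ and viewed, at most 10 in all, crops included, and the job is handed in when it is done.

Besides the shell and the picture viewer there is one more tool, called after ">>>" as name(argument=value, ...), one argument or row to a line, values as JSON. jog_arm: Moves the arm, as the interface text tells. Shifts and turns lie within -1 to 1; 1 stands for 30 mm of shift or 0.08 rad of turn. Its arguments: {"type":"object","properties":{"motion":{"type":"array","items":{"type":"array","items":{"type":"number"}}},"newtons":{"type":"number"}},"required":["motion"]}

```bash
mkdir -p pics
cat > h.py <<'E'
import numpy as np, cv2, json, sys
from workcell import bot
from scipy.spatial.transform import Rotation as R
def snap(n,f):
    s=bot.observe(); g=bot.grab_frame(n); cv2.imwrite(f'pics/{f}.png',g['pixels'][:,:,::-1])
    p=g.pop('pixels'); d={k:np.asarray(v).tolist() for k,v in g.items()}; d['state']={k:np.asarray(v).tolist() for k,v in s.items()}
    json.dump(d,open(f'pics/{f}.json','w')); return p
def ray(f,u,v):
    d=json.load(open(f'pics/{f}.json')); fl=240/np.tan(np.radians(d['fovy'])/2)
    x=(u-d['cx'])/fl; y=(v-d['cy'])/fl; rd=np.hypot(x,y); r=rd
    for _ in range(30): r=rd/(1+d['k1']*r*r)
    k=r/rd if rd>0 else 1; c=np.array([x*k,y*k,1])
    if 'rvec' in d:
        M=cv2.Rodrigues(np.array(d['rvec'],float))[0]; return -M.T@np.array(d['tvec']).ravel(), M.T@c
    m=np.array(d['mount']); s=d['state']; T=R.from_euler('xyz',s['tool_rot']).as_matrix()
    return np.array(s['position'])+T@m[:3,3], T@m[:3,:3]@c
def at(f,u,v,z):
    o,d=ray(f,u,v); return o+d*(z-o[2])/d[2]
E
python3 - <<'E'
from h import *
print(bot.observe())
for n in ('scene','top'): snap(n,n+'0')
d=json.load(open('pics/top0.json'));d.pop('state');print(d)
E
```

```text
{'clock': 0.0, 'qpos': array([ 1.05381793,  0.52203193, -0.03634347,  1.59999409,  0.02121954,
        1.021096  , -0.11278098]), 'qd': array([ 0.00046271,  0.00126315, -0.00159101, -0.00077335,  0.00050005,
        0.0001406 ,  0.00030019]), 'joint_efforts': array([-1.07495322e-03, -9.27126002e+01,  1.97923064e+00, -3.69926977e+01,
        1.76764122e-02,  8.27162003e-03, -7.87523902e-06]), 'position': array([ 0.26986556, -0.56336594,  0.23071938]), 'tool_rot': array([-3.14045249e+00,  8.99298945e-05,  4.46811384e-01]), 'force': array([ 1.4699353 , -0.08479101,  0.31634887]), 'moment': array([-0.01142812,  0.02736116, -0.02479685]), 'finger_force': 0.0, 'grip_width': 0.08557675803499082}
{'fovy': 57.741192850964495, 'cx': 317.3983658976908, 'cy': 238.5620651060989, 'k1': -0.06491182629424842, 'rvec': [2.174857696386014, -2.2240377253189467, 0.0653712995679246], 'tvec': [0.03897386294115387, 0.5130081272764706, 0.8836405219248177]}
```

View pics/top0.png

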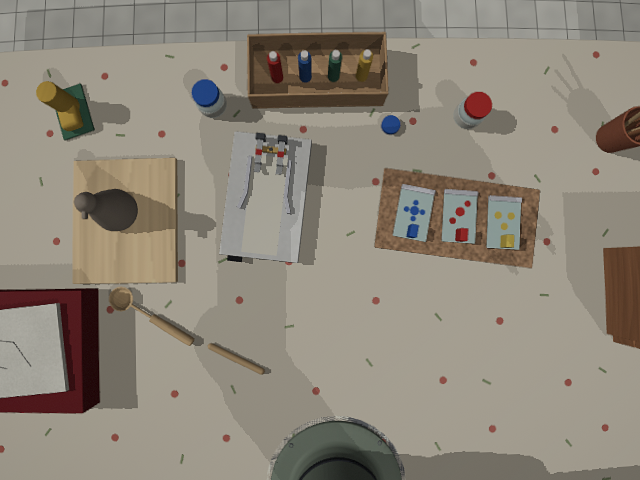

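View pics/scene0.png

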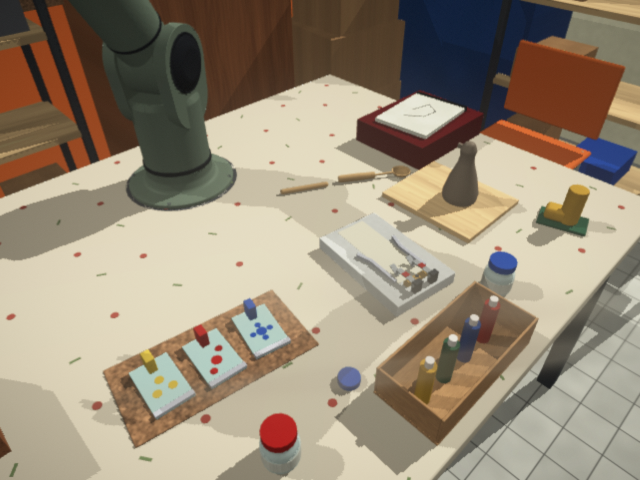

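The top view shows the stage at about (265,197), with the clips at the far end (270,150). The blue plate is leftmost on the mat, with its grip at about (412,231) and its rim at about (417,189). I'll enlarge both.

Run:
```python
import cv2,numpy as np
i=cv2.imread('pics/top0.png')
a=cv2.resize(i[120:270,210:320],None,fx=4,fy=4,interpolation=cv2.INTER_CUBIC)
b=cv2.resize(i[170:260,380:460],None,fx=4,fy=4,interpolation=cv2.INTER_CUBIC)
c=np.zeros((600,760,3),np.uint8);c[:,:440]=a;c[:360,440:760]=b
cv2.imwrite('pics/c0.png',c)
```

```text
(no output)
```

View pics/c0.png

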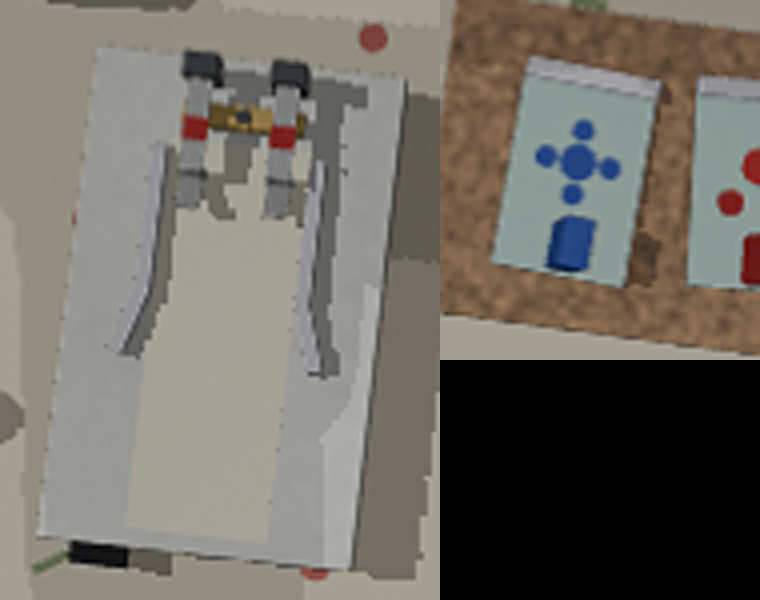

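The crop shows the stage-top corners at (97,48), (405,80), (352,570) and (38,534). The plate corners are at (528,57), (660,80), (625,287) and (492,262), with the grip at (572,243).

Run:
```python
from h import *
def fit(pts,loc):
    W=[];
    for (u,v,z) in pts: W.append(at('top0',u,v,z)[:2])
    W=np.array(W);L=np.array(loc,float)
    a=W-W.mean(0);b=L-L.mean(0)
    th=np.arctan2((b[:,0]*a[:,1]-b[:,1]*a[:,0]).sum(),(b*a).sum())
    c,s=np.cos(th),np.sin(th);M=np.array([[c,-s],[s,c]])
    t=W.mean(0)-M@L.mean(0); print(t,th,'res mm',((W-L@M.T-t)*1e3).round(1).tolist()); return t,th
S=lambda u,v,z:(210+u/4-.4,120+v/4-.4,z)
P=lambda u,v,z:(380+(u-440)/4-.4,170+v/4-.4,z)
s,th=fit([S(97,48,.03),S(405,80,.03),S(352,570,.03),S(38,534,.03)],[(.125,.08),(.125,-.08),(-.13,-.08),(-.13,.08)])
p,ph=fit([P(528,57,.013),P(660,80,.013),P(625,287,.009),P(492,262,.009)],[(.055,.035),(.055,-.035),(-.055,-.035),(-.055,.035)])
c,sn=np.cos(ph),np.sin(ph)
print('grip',p+np.array([c,sn])*-.04, at('top0',*P(575,232,.043)[:2],.043))
c,sn=np.cos(th),np.sin(th)
for x in (-.13,-.06,0,.085): print(x,s+np.array([c,sn])*x)
# IK limits note
```

```text
[0.60434486 0.13128897] -0.12964083825321082 res mm [[-1.7, 0.0], [-1.6, 0.7], [1.2, -0.2], [2.1, -0.5]]
[ 0.56386966 -0.17420229] -0.19887492810561713 res mm [[-0.7, 0.3], [-0.2, -0.1], [0.1, -0.4], [0.8, 0.2]]
grip [ 0.52465808 -0.16629963] [ 0.52994257 -0.16490546  0.043     ]
-0.13 [0.47543577 0.14809511]
-0.06 [0.54484835 0.13904565]
0 [0.60434486 0.13128897]
0.085 [0.68863157 0.12030034]
```

>>> jog_arm(
  motion=[
    [0, 0, 0, 1, 0.5],
    [0, 0, 0, 1, 0.5],
    [0, 0, 0, 1, 0.5],
    [0, 0, 0, 1, 0.5],
    [0, 0, 0, 1, 0.5],
    [0, 0, 0, 1, 0.5],
    [0, 0, 0, 1, 0.5],
    [0, 0, 0, 1, 0.5],
    [0, 0, 0, 0.07, 0.5],
    [0, 0, 0, 0, 0.5],
  ],
)

```text
clock: 1.1
position: [0.2701, -0.5635, 0.2311]
tool_rot: [-3.141, 0.0, -0.197]
force: [0.6, -0.3, 0.2]
grip_width: 0.0429
finger_force: 0.0
```

>>> jog_arm(
  motion=[
    [0.4, -1, 0, 0, 0.5],
    [0.4, -1, 0, 0, 0.5],
    [0.4, -1, 0, 0, 0.5],
    [0.4, -1, 0, 0, 0.5],
    [0.4, -1, 0, 0, 0.5],
    [0.4, -1, 0, 0, 0.5],
    [0.4, -1, 0, 0, 0.5],
    [0.4, -1, 0, 0, 0.5],
    [0.4, -1, 0, 0, 0.5],
    [0.4, -1, 0, 0, 0.5],
    [0.4, -1, 0, 0, 0.5],
  ],
)

```text
clock: 2.2
position: [0.4652, -0.2651, 0.2314]
tool_rot: [3.142, -0.0, -0.197]
force: [0.2, -0.2, -0.2]
grip_width: 0.0423
finger_force: 0.0
```

>>> jog_arm(
  motion=[
    [0.35, -1, 0, 0, 0.5],
    [0.35, -1, 0, 0, 0.5],
    [0.35, -0.9, 0.5, 0, 0.5],
    [0.2, -0.6, 0.8, 0, 0.5],
    [0, 0, 0, 0, 0.5],
    [0, 0, 0, 0, 0.5],
  ],
)

```text
clock: 2.8
position: [0.5219, -0.1708, 0.1921]
tool_rot: [3.141, 0.001, -0.197]
force: [0.3, -0.6, -0.1]
grip_width: 0.0428
finger_force: 0.0
```

Run:
```python
from h import *
snap('wrist','w1'); d=json.load(open('pics/w1.json'));print(d['state']['position'],d['state']['tool_rot'],d['mount'])
```

```text
[0.521859180956557, -0.17082154641008368, 0.1921271302556851] [3.1414129666676764, 0.0009821395228695184, -0.19689354284894445] [[-0.0005169811259283139, -0.95979007929066, -0.28071825096658976, 0.07033053035030867], [0.9999998618025602, -0.0005230095496369416, -5.344033498125156e-05, 0.0005782799257934013], [-9.552682266388518e-05, -0.2807182397996909, 0.959790217036195, -0.14221961899808247], [0.0, 0.0, 0.0, 1.0]]
```

View pics/w1.png

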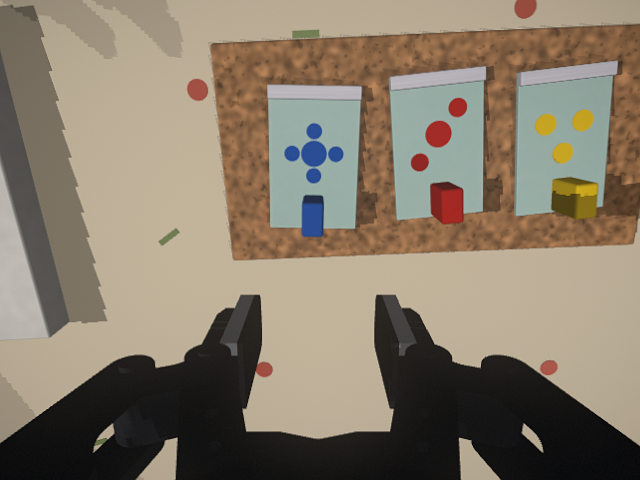

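The wrist view shows the blue plate's rim at (267–361, 86), its rear corners at (270,227) and (356,229), and the grip's top at (302–323, 206–237).

Run:
```python
from h import *
f='w1'
g=at(f,312.7,221,.043); print('grip',g)
fl,fr=at(f,267,86,.013),at(f,361.5,87,.013); rl,rr=at(f,270,227.5,.009),at(f,356,229.5,.009)
print(fl,fr,rl,rr); a=(fl+fr)/2;b=(rl+rr)/2;d=(a-b)[:2];print('len',np.hypot(*d),'yaw',np.arctan2(d[1],d[0]),np.arctan2((fl-fr)[1],(fl-fr)[0])-np.pi/2,np.arctan2((rl-rr)[1],(rl-rr)[0])-np.pi/2)
m=(a+b)[:2]/2; yaw=np.arctan2(d[1],d[0]); G=m-.04*d/np.hypot(*d); print('grip from plate',G)
s=bot.observe(); T=R.from_euler('xyz',s['tool_rot']).as_matrix()
print('tool shift units',T.T@(np.r_[(G+g[:2])/2,.015]-s['position'])/.03)
```

```text
grip [ 0.52187549 -0.16774764  0.043     ]
[ 0.62124296 -0.15338106  0.013     ] [ 0.60695136 -0.22130817  0.013     ] [ 0.51531857 -0.13040442  0.009     ] [ 0.49985986 -0.19904304  0.009     ]
len 0.10888363983378073 yaw -0.20927709755272939 -0.20737157691583663 -0.22152278272785497
grip from plate [ 0.52171593 -0.16772406]
tool shift units [-0.03065624 -0.12356973  5.92384591]
```

>>> jog_arm(
  motion=[
    [-0.03, -0.12, 1, 0.12, 0.5],
    [0, 0, 1, 0, 0.5],
    [0, 0, 1, 0, 0.5],
    [0, 0, 1, 0, 0.5],
    [0, 0, 1, 0, 0.5],
    [0, 0, 0.6, 0, 0.5],
    [0, 0, 0.3, 0, 0.5],
    [0, 0, 0, 0, 0.5],
    [0, 0, 0, 0, 0.5],
  ],
)

```text
clock: 3.75
position: [0.5224, -0.1676, 0.0164]
tool_rot: [3.141, -0.001, -0.209]
force: [-0.1, 0.7, 0.5]
grip_width: 0.043
finger_force: 0.0
```

>>> jog_arm(
  motion=[
    [0, 0, 0, 0, 0.3],
    [0, 0, 0, 0, 0.2],
    [0, 0, 0, 0, 0.1],
    [0, 0, 0, 0, 0],
    [0, 0, 0, 0, 0],
    [0, 0, 0, 0, 0],
    [0, 0, 0, 0, 0],
    [0, 0, 0, 0, 0],
  ],
  newtons=70,
)

```text
clock: 4.55
position: [0.5224, -0.1672, 0.0164]
tool_rot: [3.141, -0.001, -0.208]
force: [-2.1, 0.3, 13.2]
grip_width: 0.0148
finger_force: 69.3
```

>>> jog_arm(
  motion=[
    [0, 0, -0.1, 0, 0],
    [0, 0, -0.2, 0, 0],
    [0, 0, -0.4, 0, 0],
    [0, 0, -0.7, 0, 0],
    [0, 0, -1, 0, 0],
    [0, 0, -1, 0, 0],
    [0, 0, 0, 0, 0],
    [0, 0, 0, 0, 0],
  ],
)

```text
clock: 5.35
position: [0.5222, -0.1671, 0.1183]
tool_rot: [-3.142, -0.002, -0.208]
force: [1.0, -0.6, -2.2]
grip_width: 0.0149
finger_force: 68.3
```

Run:
```python
from h import *
a=snap('wrist','w2'); b=snap('scene','s2')
c=np.zeros((360,800,3),np.uint8); c[:300,:400]=cv2.resize(a,(400,300)); c[:360,400:]=cv2.resize(b[120:390,140:440],(400,360))
cv2.imwrite('pics/c2.png',c[:,:,::-1]); s=bot.observe();print(s['position'],s['force'],s['finger_force'],s['moment'])
```

```text
[ 0.52152299 -0.16684173  0.11686124] [ 0.24709905 -0.27586671 -2.4806458 ] 68.25617551803589 [ 0.03560375  0.07075773 -0.00553926]
```

View pics/c2.png

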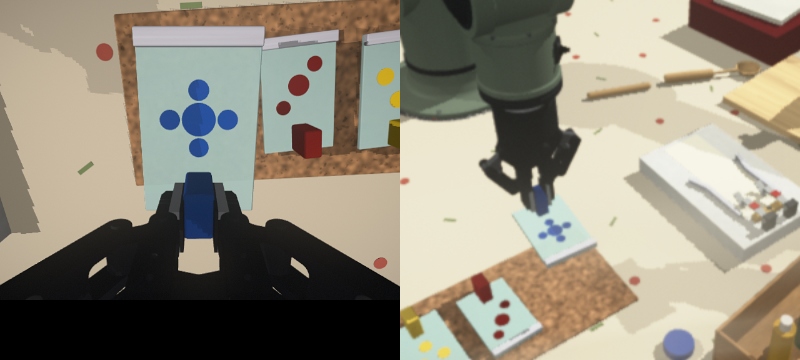

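The plate is held well. In full-resolution pixels its corners are: rim front (211,44) and (424,42), rear (232,336) and (401,333).

Run:
```python
from h import *
d=json.load(open('pics/w2.json'));fl=240/np.tan(np.radians(d['fovy'])/2)
K=np.array([[fl,0,d['cx']],[0,fl,d['cy']],[0,0,1]]);D=np.array([d['k1'],0,0,0.])
g=cv2.cvtColor(cv2.imread('pics/w2.png'),cv2.COLOR_BGR2GRAY)
px=np.array([[211,44],[424,42],[401,333],[232,336]],np.float32).reshape(-1,1,2)
px=cv2.cornerSubPix(g,px,(6,6),(-1,-1),(3,50,.01));print(px.reshape(-1,2))
ob=np.array([[.055,.035,.009],[.055,-.035,.009],[-.055,-.035,.005],[-.055,.035,.005]])
ok,r,t=cv2.solvePnP(ob,px.astype(float),K,D,flags=cv2.SOLVEPNP_ITERATIVE)
e=cv2.projectPoints(ob,r,t,K,D)[0]-px;print('err',e.reshape(-1,2).round(1).tolist())
m=np.array(d['mount']);P=np.eye(4);P[:3,:3]=cv2.Rodrigues(r)[0];P[:3,3]=t.ravel();P=m@P
np.save('plate_tool.npy',P);s=d['state']
T=np.eye(4);T[:3,:3]=R.from_euler('xyz',s['tool_rot']).as_matrix();T[:3,3]=s['position']
W=T@P;print('plate in tool',P[:3,3],'world',W[:3,3],R.from_matrix(W[:3,:3]).as_euler('xyz'))
```

```text
[[210.61629   42.25199 ]
 [422.63568   42.080402]
 [402.3793   335.84378 ]
 [231.63412  334.79358 ]]
err [[0.1, -0.0], [-0.0, -0.3], [-0.5, 0.1], [0.4, 0.2]]
plate in tool [0.0399717  0.00026993 0.01480156] world [ 0.56129131 -0.17559735  0.1035434 ] [-0.01084052  0.00754155 -0.20901586]
```

>>> jog_arm(
  motion=[
    [0, 0, 0, -0.5, 0],
    [0, 0, 0, -0.48, 0],
    [-0.1, -0.5, 0, 0, 0],
    [-0.2, -1, 0, 0, 0],
    [-0.2, -1, 0, 0, 0],
    [-0.2, -1, 0, 0, 0],
    [-0.2, -1, 0, 0, 0],
    [-0.2, -1, 0, 0, 0],
    [-0.2, -1, 0, 0, 0],
    [-0.2, -1, 0, 0, 0],
    [-0.2, -1, 0, 0, 0],
    [-0.2, -1, 0, 0, 0],
  ],
)

```text
clock: 6.65
position: [0.5013, 0.1249, 0.1166]
tool_rot: [3.141, 0.001, -0.13]
force: [1.2, -0.4, -1.7]
grip_width: 0.0145
finger_force: 68.4
```

>>> jog_arm(
  motion=[
    [-0.2, -0.5, 0, 0, 0],
    [-0.1, -0.2, 0, 0, 0],
    [0, 0, 0, 0, 0],
    [0, 0, 0, 0, 0],
    [0, 0, 0, 0, 0],
    [0, 0, 0, 0, 0],
  ],
)

```text
clock: 7.25
position: [0.4963, 0.1441, 0.1173]
tool_rot: [3.141, 0.0, -0.131]
force: [0.5, 0.4, -0.7]
grip_width: 0.0146
finger_force: 68.4
```

Run:
```python
from h import *
snap('wrist','w3'); s=bot.observe();print(s['position'],s['tool_rot'],s['force'],s['finger_force'])
```

```text
[0.49633307 0.14428833 0.11730752] [ 3.14147145e+00 -2.70397973e-05 -1.31200018e-01] [ 0.32774309  0.57372554 -1.78036178] 68.38392734527588
```

View pics/w3.png

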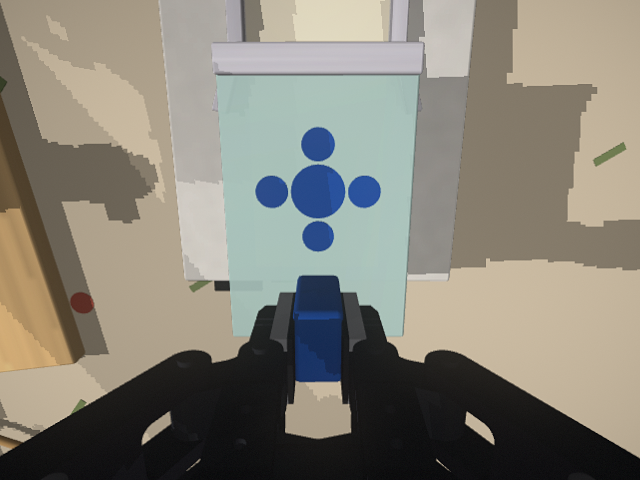

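The wrist view shows the stage edges running (160,0)–(184,279) on the left and (475,0)–(449,279) on the right. The rail inner faces are at about (244,10) and (391,10) at the top.

Run:
```python
from h import *
f='w3'
L0,L1=at(f,160.5,2,.03),at(f,184.5,277,.03);R0,R1=at(f,475,2,.03),at(f,449,277,.03)
for a in (L0,L1,R0,R1): print(a)
print('yaws',[np.arctan2(*(q-p)[[1,0]]) for p,q in ((L1,L0),(R1,R0))],'rear',np.arctan2(*(L1-R1)[[1,0]])-np.pi/2,'width',np.linalg.norm(L1-R1),np.linalg.norm(L0-R0))
m0,m1=(L0+R0)/2,(L1+R1)/2;d=(m0-m1);print('centre yaw',np.arctan2(d[1],d[0]))
a,b=at(f,244,8,.038),at(f,391.5,8,.038);print('rails mid',(a+b)/2,np.linalg.norm(a-b))
s=json.load(open('pics/w3.json'))['state'];T=np.eye(4);T[:3,:3]=R.from_euler('xyz',s['tool_rot']).as_matrix();T[:3,3]=s['position']
for nm,p in (('L0',L0),('L1',L1),('R0',R0),('R1',R1),('rl',a),('rr',b),('plate',(T@np.load('plate_tool.npy'))[:3,3])):
    print(nm,(T[:3,:3].T@(p-T[:3,3])*1e3).round(1))
```

```text
[0.63223305 0.20455506 0.03      ]
[0.48705002 0.22509626 0.03      ]
[0.61161699 0.04915767 0.03      ]
[0.46622659 0.06837833 0.03      ]
yaws [np.float64(-0.14055195380049146), np.float64(-0.13143811979280812)] rear -0.1320982396946091 width 0.15809530382712916 0.15675895227738815
centre yaw -0.13599462632391154
rails mid [0.61735134 0.12747429 0.038     ] 0.07117708397969294
L0 [126.8 -77.8  87.3]
L1 [-19.8 -79.1  87.3]
R0 [126.7  79.   87.3]
R1 [-19.9  79.   87.3]
rl [122.2 -35.   79.3]
rr [122.2  36.2  79.3]
plate [40.   0.3 14.8]
```

>>> jog_arm(
  motion=[
    [0, 0, 0.5, 0.05, 0],
    [0, 0.01, 0.7, 0, 0],
    [0, 0, 0.6, 0, 0],
    [0, 0, 0.4, 0, 0],
    [0, 0, 0.1, 0, 0],
    [0, 0, 0, 0, 0],
    [0, 0, 0, 0, 0],
    [0, 0, 0, 0, 0],
  ],
)

```text
clock: 8.1
position: [0.4966, 0.1448, 0.049]
tool_rot: [-3.141, -0.001, -0.134]
force: [0.3, -0.5, -1.8]
grip_width: 0.0149
finger_force: 68.4
```

>>> jog_arm(
  motion=[
    [0, 0, 0.04, 0, 0],
    [0, 0, 0, 0, 0],
    [0, 0, 0.03, 0, 0],
    [0, 0, 0, 0, 0],
    [0, 0, 0, 0, 0],
  ],
)

```text
clock: 8.6
position: [0.4961, 0.1447, 0.0462]
tool_rot: [3.142, 0.0, -0.134]
force: [0.5, -0.3, -1.1]
grip_width: 0.0151
finger_force: 68.4
```

>>> jog_arm(
  motion=[
    [0, 0, 0.03, 0, 0],
    [0, 0, 0, 0, 0],
    [0, 0, 0, 0, 0],
  ],
)

```text
clock: 8.9
position: [0.4961, 0.1447, 0.0453]
tool_rot: [3.142, 0.0, -0.134]
force: [0.4, 0.3, -0.3]
grip_width: 0.0146
finger_force: 68.4
```

>>> jog_arm(
  motion=[
    [0, 0, 0.03, 0, 0],
    [0, 0, 0, 0, 0],
    [0, 0, 0, 0, 0],
  ],
)

```text
clock: 9.2
position: [0.4961, 0.1447, 0.0444]
tool_rot: [3.142, 0.0, -0.134]
force: [0.5, 0.3, -1.4]
grip_width: 0.0148
finger_force: 68.4
```

>>> jog_arm(
  motion=[
    [0, 0, 0.03, 0, 0],
    [0, 0, 0, 0, 0],
    [0, 0, 0, 0, 0],
  ],
)

```text
clock: 9.5
position: [0.4961, 0.1447, 0.0435]
tool_rot: [-3.142, 0.0, -0.134]
force: [-0.4, 0.0, -1.5]
grip_width: 0.0149
finger_force: 68.4
```

>>> jog_arm(
  motion=[
    [0, 0, 0.03, 0, 0],
    [0, 0, 0, 0, 0],
    [0, 0, 0, 0, 0],
  ],
)

```text
clock: 9.8
position: [0.4962, 0.1447, 0.0426]
tool_rot: [-3.142, -0.0, -0.134]
force: [-0.3, 0.7, -1.1]
grip_width: 0.0147
finger_force: 68.4
```

>>> jog_arm(
  motion=[
    [0, 0, 0.02, 0, 0],
    [0, 0, 0, 0, 0],
    [0, 0, 0, 0, 0],
  ],
)

```text
clock: 10.1
position: [0.4962, 0.1447, 0.0424]
tool_rot: [-3.141, -0.0, -0.134]
force: [-2.3, -0.2, 8.0]
grip_width: 0.0147
finger_force: 69.9
```

>>> jog_arm(
  motion=[
    [0.1, 0, -0.006, 0, 0],
    [0.15, 0, 0, 0, 0],
    [0.15, 0, 0, 0, 0],
    [0.15, 0, 0, 0, 0],
    [0.15, 0, 0, 0, 0],
    [0.1, 0, 0, 0, 0],
    [0, 0, 0, 0, 0],
    [0, 0, 0, 0, 0],
  ],
)

```text
clock: 10.9
position: [0.5203, 0.1415, 0.0424]
tool_rot: [-3.141, -0.0, -0.134]
force: [-1.0, 0.6, 4.6]
grip_width: 0.0148
finger_force: 69.3
```

>>> jog_arm(
  motion=[
    [0.1, 0, 0, 0, 0],
    [0.15, 0, 0, 0, 0],
    [0.15, 0, 0, 0, 0],
    [0.15, 0, 0, 0, 0],
    [0.15, 0, 0, 0, 0],
    [0.1, 0, 0, 0, 0],
    [0, 0, 0, 0, 0],
    [0, 0, 0, 0, 0],
  ],
)

```text
clock: 11.7
position: [0.5439, 0.1384, 0.0424]
tool_rot: [-3.141, -0.0, -0.134]
force: [-2.9, 1.3, 5.9]
grip_width: 0.0147
finger_force: 69.5
```

>>> jog_arm(
  motion=[
    [0.1, 0, 0, 0, 0],
    [0.1, 0, 0, 0, 0],
    [0.1, 0, 0, 0, 0],
    [0.1, 0, 0, 0, 0],
    [0, 0, 0, 0, 0],
    [0, 0, 0, 0, 0],
  ],
)

```text
clock: 12.3
position: [0.5558, 0.1368, 0.0424]
tool_rot: [-3.141, -0.0, -0.134]
force: [-1.0, 1.0, 6.0]
grip_width: 0.0149
finger_force: 69.5
```

>>> jog_arm(
  motion=[
    [0.1, 0, 0, 0, 0],
    [0.1, 0, 0, 0, 0],
    [0.1, 0, 0, 0, 0],
    [0, 0, 0, 0, 0],
    [0, 0, 0, 0, 0],
  ],
)

```text
clock: 12.8
position: [0.5636, 0.1358, 0.0424]
tool_rot: [3.141, 0.002, -0.134]
force: [-11.1, 0.8, 14.3]
grip_width: 0.0147
finger_force: 70.6
```

>>> jog_arm(
  motion=[
    [0.1, 0, 0, 0, 0],
    [0.1, 0, 0, 0, 0],
    [0.1, 0, 0, 0, 0],
    [0, 0, 0, 0, 0],
    [0, 0, 0, 0, 0],
  ],
)

```text
clock: 13.3
position: [0.573, 0.1346, 0.0424]
tool_rot: [-3.141, 0.001, -0.134]
force: [-7.5, 1.7, 10.2]
grip_width: 0.0145
finger_force: 70.1
```

>>> jog_arm(
  motion=[
    [0.1, 0, 0, 0, 0],
    [0.07, 0, 0, 0, 0],
    [0, 0, 0, 0, 0],
    [0, 0, 0, 0, 0],
  ],
)

```text
clock: 13.7
position: [0.5779, 0.1339, 0.0424]
tool_rot: [-3.142, 0.001, -0.134]
force: [-8.0, 1.3, 11.6]
grip_width: 0.0147
finger_force: 70.2
```

>>> jog_arm(
  motion=[
    [0.05, 0, 0, 0, 0],
    [0.05, 0, 0, 0, 0],
    [0, 0, 0, 0, 0],
    [0, 0, 0, 0, 0],
  ],
)

```text
clock: 14.1
position: [0.5819, 0.1333, 0.0424]
tool_rot: [-3.141, -0.001, -0.134]
force: [0.4, 0.3, 4.8]
grip_width: 0.015
finger_force: 69.4
```

>>> jog_arm(
  motion=[
    [0.05, 0, 0, 0, 0],
    [0.03, 0, 0, 0, 0],
    [0, 0, 0, 0, 0],
    [0, 0, 0, 0, 0],
  ],
)

```text
clock: 14.5
position: [0.5828, 0.1332, 0.0424]
tool_rot: [3.141, 0.002, -0.134]
force: [-10.3, 1.7, 15.0]
grip_width: 0.0149
finger_force: 70.7
```

>>> jog_arm(
  motion=[
    [0.05, 0, 0, 0, 0],
    [0.03, 0, 0, 0, 0],
    [0, 0, 0, 0, 0],
    [0, 0, 0, 0, 0],
  ],
)

```text
clock: 14.9
position: [0.5852, 0.1329, 0.0424]
tool_rot: [3.141, 0.002, -0.134]
force: [-9.6, 1.4, 13.9]
grip_width: 0.015
finger_force: 70.7
```

Run:
```python
from h import *
a=snap('wrist','w4'); b=snap('scene','s4')
c=np.zeros((600,800,3),np.uint8); c[:300]=cv2.resize(a[0:210,40:600],(800,300)); c[300:]=cv2.resize(b[205:310,315:595],(800,300),interpolation=cv2.INTER_CUBIC)
cv2.imwrite('pics/c4.png',c[:,:,::-1]); s=bot.observe();print(s['position'],s['force'])
```

```text
[0.58523968 0.13289701 0.04239093] [-10.32976702   1.6682708   14.09792586]
```

View pics/c4.png

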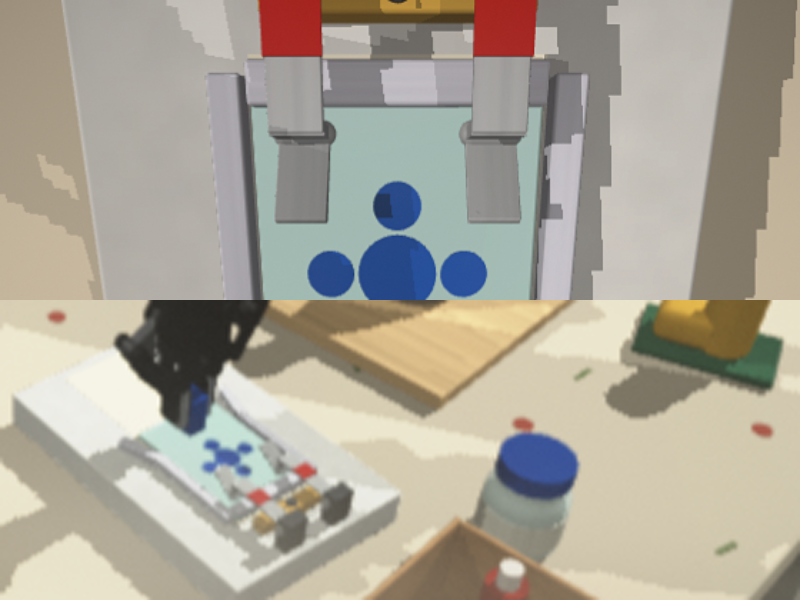

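Both clips have snapped down behind the rim, and about 8 mm of gap to the brass bar remains. I'll ease off the downward load to cut friction, then creep forward.

>>> jog_arm(
  motion=[
    [0, 0, -0.012, 0, 0],
    [0, 0, 0, 0, 0],
    [0, 0, 0, 0, 0],
  ],
)

```text
clock: 15.3
position: [0.5856, 0.1327, 0.0424]
tool_rot: [3.141, 0.001, -0.134]
force: [-5.3, 1.5, 4.8]
grip_width: 0.015
finger_force: 69.4
```

>>> jog_arm(
  motion=[
    [0.05, 0, 0, 0, 0],
    [0, 0, 0, 0, 0],
    [0, 0, 0, 0, 0],
  ],
)

```text
clock: 15.6
position: [0.5875, 0.1323, 0.0424]
tool_rot: [3.142, 0.0, -0.134]
force: [-3.8, 1.1, 3.1]
grip_width: 0.0147
finger_force: 69.0
```

>>> jog_arm(
  motion=[
    [0.05, 0, 0, 0, 0],
    [0, 0, 0, 0, 0],
    [0, 0, 0, 0, 0],
  ],
)

```text
clock: 15.9
position: [0.5893, 0.1321, 0.0425]
tool_rot: [3.142, -0.0, -0.134]
force: [-1.8, 0.7, 0.8]
grip_width: 0.0148
finger_force: 68.7
```

>>> jog_arm(
  motion=[
    [0.03, 0, 0, 0, 0],
    [0, 0, 0, 0, 0],
    [0, 0, 0, 0, 0],
  ],
)

```text
clock: 16.2
position: [0.5902, 0.1319, 0.0425]
tool_rot: [3.142, -0.0, -0.134]
force: [-1.4, -0.8, -1.1]
grip_width: 0.0148
finger_force: 68.5
```

>>> jog_arm(
  motion=[
    [0.03, 0, 0, 0, 0],
    [0, 0, 0, 0, 0],
    [0, 0, 0, 0, 0],
  ],
)

```text
clock: 16.5
position: [0.5911, 0.1318, 0.0425]
tool_rot: [-3.142, -0.0, -0.134]
force: [-1.3, -0.2, -0.8]
grip_width: 0.0149
finger_force: 68.5
```

>>> jog_arm(
  motion=[
    [0.025, 0, 0, 0, 0],
    [0, 0, 0, 0, 0],
    [0, 0, 0, 0, 0],
  ],
)

```text
clock: 16.8
position: [0.5918, 0.1318, 0.0425]
tool_rot: [-3.142, -0.0, -0.134]
force: [-1.5, 0.3, -2.6]
grip_width: 0.015
finger_force: 68.5
```

>>> jog_arm(
  motion=[
    [0.025, 0, 0, 0, 0],
    [0, 0, 0, 0, 0],
    [0, 0, 0, 0, 0],
  ],
)

```text
clock: 17.1
position: [0.5926, 0.1317, 0.0425]
tool_rot: [-3.142, -0.0, -0.134]
force: [-0.7, 0.3, -2.3]
grip_width: 0.0145
finger_force: 68.4
```

>>> jog_arm(
  motion=[
    [0.025, 0, 0, 0, 0],
    [0, 0, 0, 0, 0],
    [0, 0, 0, 0, 0],
  ],
)

```text
clock: 17.4
position: [0.5934, 0.1316, 0.0426]
tool_rot: [-3.141, -0.0, -0.134]
force: [0.7, 0.1, -2.1]
grip_width: 0.0145
finger_force: 68.4
```

>>> jog_arm(
  motion=[
    [0.025, 0, 0, 0, 0],
    [0, 0, 0, 0, 0],
    [0, 0, 0, 0, 0],
  ],
)

```text
clock: 17.7
position: [0.594, 0.1315, 0.0426]
tool_rot: [-3.142, -0.0, -0.134]
force: [-2.0, 0.5, -1.5]
grip_width: 0.015
finger_force: 68.5
```

>>> jog_arm(
  motion=[
    [0.025, 0, 0, 0, 0],
    [0, 0, 0, 0, 0],
    [0, 0, 0, 0, 0],
  ],
)

```text
clock: 18.0
position: [0.594, 0.1315, 0.0425]
tool_rot: [3.141, 0.001, -0.134]
force: [-6.3, 0.5, 1.5]
grip_width: 0.0148
finger_force: 69.1
```

>>> jog_arm(
  motion=[
    [0.02, 0, 0, 0, 0],
    [0, 0, 0, 0, 0],
    [0, 0, 0, 0, 0],
  ],
)

```text
clock: 18.3
position: [0.594, 0.1315, 0.0424]
tool_rot: [3.141, 0.003, -0.134]
force: [-10.3, 0.7, 5.5]
grip_width: 0.0148
finger_force: 69.5
```

>>> jog_arm(
  motion=[
    [0.01, 0, 0, 0, 0],
    [0, 0, 0, 0, 0],
    [0, 0, 0, 0, 0],
    [0, 0, 0, 0, 0],
    [0, 0, 0, 0, 0],
  ],
)

```text
clock: 18.8
position: [0.594, 0.1315, 0.0424]
tool_rot: [3.141, 0.003, -0.134]
force: [-13.1, 1.3, 7.0]
grip_width: 0.0151
finger_force: 69.7
```

>>> jog_arm(
  motion=[
    [-0.03, 0, 0, 0, 0],
    [0, 0, 0, 0, 0],
    [0, 0, 0, 0, 0.1],
    [0, 0, 0, 0, 0.2],
    [0, 0, 0, 0, 0.3],
    [0, 0, 0, 0, 0.45],
    [0, 0, 0, 0, 0.45],
    [0, 0, 0, 0, 0.45],
  ],
  newtons=20,
)

```text
clock: 19.6
position: [0.5948, 0.1314, 0.0426]
tool_rot: [-3.142, -0.0, -0.134]
force: [-0.1, -0.5, -0.3]
grip_width: 0.0384
finger_force: 0.0
```

>>> jog_arm(
  motion=[
    [0, 0, -0.2, 0, 0.45],
    [0, 0, -0.5, 0, 0.45],
    [0, 0, -1, 0, 0.45],
    [0, 0, -1, 0, 0.45],
    [0, 0, -1, 0, 0.45],
    [0, 0, 0, 0, 0.45],
    [0, 0, 0, 0, 0.45],
  ],
)

```text
clock: 20.3
position: [0.5951, 0.1315, 0.155]
tool_rot: [-3.141, -0.002, -0.134]
force: [-0.1, -0.2, -0.0]
grip_width: 0.0385
finger_force: 0.0
```

Run:
```python
from h import *
a=snap('wrist','w5'); b=snap('top','t5')
c=np.zeros((480,800,3),np.uint8); c[:,:480]=a[:,80:560]; c[:400,480:]=cv2.resize(b[120:220,220:300],(320,400),interpolation=cv2.INTER_CUBIC)
cv2.imwrite('pics/c5.png',c[:,:,::-1]); s=bot.observe();print(s['position'],s['force'],s['grip_width'])
```

```text
[0.59435557 0.13129494 0.15332574] [-0.14139647 -1.22758037 -0.4930376 ] 0.038381067538558404
```

View pics/c5.png

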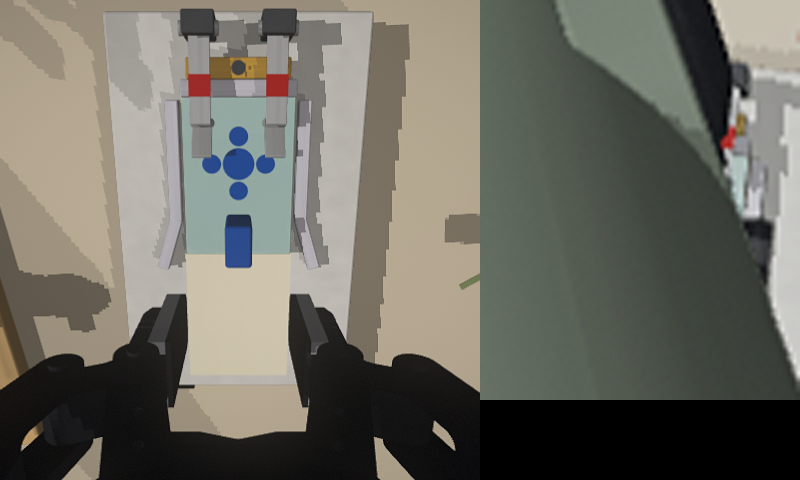

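The rim sits flush against the brass bar, both clip feet are down on the glass behind it, and the gripper is clear.

```bash
python3 -c "
from workcell import bot
print(bot.job_done())"
```

```text
the job is handed in; nothing more can be done
None
```

The blue plate is against the brass stop with both clips snapped down on the glass behind its rim; I pushed it home with about 10–13 N, let go, and handed the job in at about 20 s, but no verdict came back.

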